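# Try the mould-clamp screws in their gauge nuts and reject the one that jams

## Robot

A 6-joint arm with a two-finger parallel gripper is mounted at the origin on the work surface. World frame = base frame: x ahead of the robot, y to its left, z up, the work surface at z = 0. Lengths are in m, angles in rad, forces in N, time in s.
With the tool pointing down it reaches from about 0.325 to 0.775 m from the base axis. Payload 5.5 kg.
Tool frame: the origin (TCP) lies midway between the tips of the shut fingers; the grasp point (between the pads) lies 19 mm behind it; z points along the fingers, y is the line along which they close (so a half turn about z gives the same grasp; the last joint's range is limited). The gripper opens to 88 mm and grips with 3 to 60 N. Pads are 20 mm wide; open, the fingers measure 115 mm over their backs; the gripper's body (75 mm by 178 mm) begins 61 mm behind the grasp point.
Start: joints at [1.145, 0.091, 1.231, -0, 1.82, -0.057], TCP at [0.216, 0.56, 0.223] pointing down, gripper open.
Joint ranges: [-2.87, 2.87], [-0.86, 2.18], [0.17, 2.46], [-1.51, 4.65], [0.06, 2.69], [-2.65, 2.65]. Speed limits (rad/s): [2.57, 2.57, 3.01, 3.14, 3.14, 3.14].

## Interface

Orientations are given as a rotation vector (axis times angle).
In Python, from cell import ctrl, move_gripper, kin, monitor, read_camera, camera_info, nets gives the robot as it stands. Calls block until the motion is done:
- ctrl.goto(position, orientation): joint-space move of the TCP to a pose.
- ctrl.movel(position, rot=None, velocity=0.15, f_stop=None): straight line of the TCP; rot=None keeps the orientation; velocity is the mean speed in m/s. With f_stop (N) it stops when the force on the tool has changed by that much, and returns True; else False.
- ctrl.movej(angles): joint-space move.
- move_gripper(opening): opening from 0.0 (shut) to 1.0 (fully open); the grip force is fixed at half the most; returns when the fingers have stopped.
- ctrl.hold(seconds).
- kin.inverse_kinematics(position, orientation): joint angles nearest the present ones, or None.
- monitor.observe(): the state.
- read_camera(name): name is "scene" or "top" or "wrist"; returns the picture (420x560x3 uint8, red, green, blue); there is no depth.
- camera_info(name): a dict with "camera_matrix" (3x3 intrinsics, pixels), "extrinsics" (4x4, takes a point from camera to world coordinates). Camera axes: x right, y up, looking along -z (the intrinsics and any distortion apply to the point x, -y, -z); pixel columns grow to the right and rows downward; lengths in m; the calibration is good to about 2 mm. The wrist camera is an equidistant fisheye: a pixel r from the principal point sees the ray r / f radians off the axis. A picture is of the moment at which its call begins: read the wrist's pose just before it. camera_info takes no time and is no camera call; for the wrist camera it gives the pose at the moment of the call.
A pose or a line that the arm cannot do raises ctrl.Unreachable and nothing moves.
- ctrl.close_job(): hands the job in; it is judged then, once.
Trained networks look in the newest picture that a camera, given by its name, has taken for a name from the list of things; names that differ only in an ending like _2 or _b are one class to them, and where a whole thing is asked for, a point or a joint stands for the part that bears it (a point fixed in the world has none). Each returns a list of dicts, best first, with "p" (0 to 1); they miss things now and then, are a little off and sometimes report something else, mostly with a low value. They report only what shows in the picture. A call takes as long as a camera call. They do not tell look-alikes from the thing itself.
- nets.find_in(camera, label): "position" ([row, column] in pixels, amid what is visible of it).
- nets.regions_of(camera, label): "region" (420x560 bool, what is visible of it) and "position" ([row, column] in pixels, amid what is visible of it).
- nets.pinpoint(camera, label): "position" ([row, column] in pixels: a listed point, or the origin of a listed thing).
The state is a dict: "clock": time; "joints": joint angles; "qvel": joint speeds; "effort": joint torques, N m; "position": TCP position; "orientation": TCP orientation; "wrist_force": force on the tool from outside, world axes, zero at the start; "torque": the same for the moment, N m; "grip_width": opening from 0.0 (shut) to 1.0 (fully open); "grip_force": force on a finger pad.
Only numpy, scipy, OpenCV 4.12 (cv2) and the standard library are available. Lean on these libraries where they do the work, as an engineer would, in place of code of your own. Each camera call takes 0.05 s, during which the arm holds its last target. There are 200 camera calls.

## Task

Three lever screws for the mould boxes stand started in gauge nut blocks on the try-board: try each one by pushing its lever clockwise (seen from above) as far as it goes without forcing it; a sound screw swings freely until its lever points to the board's near edge, a damaged one jams after a small part of that swing. When all three have been tried, slide the block with the jammed screw out of its slot until it stands wholly on the red reject strip. Leave the sound ones in their slots with their levers swung fully round, and leave the cone, the tub and the screwdriver alone.

Things in the scene. Friction and masses are not known exactly. Their poses are not given: they have to be found in the camera images.
- board: Fixed plywood try-board 210 (x) x 370 (y) x 12 mm thick; origin: centre of its underside, on the table; x from near to far edge. Near half: three T-slots at y -120, 0, +120 mm, rails x -86 to -20 mm, 18 mm high, lipping over the blocks' feet, so that a block can only slide out to +x; an 8 mm high stop bar at x -98 to -86 mm closes their near ends (heights above the board's top).
- strip (a point): Centre of the red reject strip on the far half of the board, on its top face (board x +43 mm, y 0). The strip is 86 mm in x (board x 0 to +86) and 350 mm in y; a 22 mm high wooden rail stands beyond it at board x +86 to +98 mm, and low walls at its two ends.
- nut_a: Loose steel gauge nut block, about 0.65 kg, with a lever screw started in its top; the blocks look alike, and which stands in which slot varies. Foot 56 (x) x 70 (y) x 10 mm, above it 50 x 50 mm up to 30 mm height. Origin: centre of its underside, on the screw's axis; axes as the board's; at the start it is at board x -57 mm, centred in its slot.
- knob_a (a point): Centre of the orange knob (18 mm dia., 18 mm high) ending the lever of the screw in nut_a: 68 mm from the screw's axis, 51 mm above the block's underside. The lever is a black bar 12 mm wide, 42 to 54 mm above the block's underside, from the hub (24 mm dia., top at 61 mm) to the knob.
- screw_a (a joint): Turn of the screw in nut_a, rad, growing clockwise seen from above. At 0 the lever is 73 degrees clockwise of the block's +x, about along -y; starts at 0 to 0.25. A sound screw swings with 1 N or so at the knob to its stop at 1.75, lever then along the block's -x; a damaged one jams hard at about 0.55. It stays where it is left.
- nut_b: Loose steel gauge nut block, about 0.65 kg, with a lever screw started in its top; the blocks look alike, and which stands in which slot varies. Foot 56 (x) x 70 (y) x 10 mm, above it 50 x 50 mm up to 30 mm height. Origin: centre of its underside, on the screw's axis; axes as the board's; at the start it is at board x -57 mm, centred in its slot.
- knob_b (a point): Centre of the orange knob (18 mm dia., 18 mm high) ending the lever of the screw in nut_b: 68 mm from the screw's axis, 51 mm above the block's underside. The lever is a black bar 12 mm wide, 42 to 54 mm above the block's underside, from the hub (24 mm dia., top at 61 mm) to the knob.
- screw_b (a joint): Turn of the screw in nut_b, rad, growing clockwise seen from above. At 0 the lever is 73 degrees clockwise of the block's +x, about along -y; starts at 0 to 0.25. A sound screw swings with 1 N or so at the knob to its stop at 1.75, lever then along the block's -x; a damaged one jams hard at about 0.55. It stays where it is left.
- nut_c: Loose steel gauge nut block, about 0.65 kg, with a lever screw started in its top; the blocks look alike, and which stands in which slot varies. Foot 56 (x) x 70 (y) x 10 mm, above it 50 x 50 mm up to 30 mm height. Origin: centre of its underside, on the screw's axis; axes as the board's; at the start it is at board x -57 mm, centred in its slot.
- knob_c (a point): Centre of the orange knob (18 mm dia., 18 mm high) ending the lever of the screw in nut_c: 68 mm from the screw's axis, 51 mm above the block's underside. The lever is a black bar 12 mm wide, 42 to 54 mm above the block's underside, from the hub (24 mm dia., top at 61 mm) to the knob.
- screw_c (a joint): Turn of the screw in nut_c, rad, growing clockwise seen from above. At 0 the lever is 73 degrees clockwise of the block's +x, about along -y; starts at 0 to 0.25. A sound screw swings with 1 N or so at the knob to its stop at 1.75, lever then along the block's -x; a damaged one jams hard at about 0.55. It stays where it is left.
- plug_mid (a point): Bystander: terracotta-coloured cast cone standing beside the board, 52 mm dia. at the foot, 75 mm high; point half-way up.
- tub_mid (a point): Bystander: white tub with a green lid standing beside the board, 64 mm dia., 75 mm high; point half-way up.
- driver: Bystander: screwdriver with a red handle lying beyond the board's far rail; origin under its middle.
Things that resemble listed ones, but are neither listed nor needed, are in the scene too. Leave any purple look-alike of the nut_c alone.

How it is judged:
By the outcome, as a careful person would: the job done as asked, in the order asked, and still so for the second after the job is handed in, with the robot touching nothing.
It also fails if it takes over 61 s, if anything falls off the work surface, if the arm or the gripper's body presses on something with over 40 N, if the wrist force passes 120 N, or if a joint passes its speed limit or range.

## Working session

There is one attempt and no reset: what is moved stays moved. The work goes in short steps, each a Python script; the robot and the scene stay as the last script left them, time stands still between calls to the robot, and variables do not carry over. Pictures are saved under pics/ and viewed, at most 10 in all, crops included, and the job is handed in when it is done.

```bash
mkdir -p pics; ls; python3 - <<'E'
from cell import *
import cv2,numpy as np
a=read_camera("top");b=read_camera("scene")
cv2.imwrite("pics/top.png",a[:,:,::-1]);cv2.imwrite("pics/scene.png",b[:,:,::-1])
for c in("top","scene"):
    i=camera_info(c);print(c,np.round(i["camera_matrix"],1).tolist(),np.round(i["extrinsics"],4).tolist(),[k for k in i])
    for l in("knob_a","nut_a","board","strip"):
        print(l,[(np.round(d["position"]).tolist(),round(d["p"],2)) for d in nets.pinpoint(c,l)])
print(monitor.observe())
E
```

```text
pics
top [[404.3, 0.0, 277.0], [0.0, 404.3, 213.8], [0.0, 0.0, 1.0]] [[-0.0101, 0.9875, -0.1573, 0.376], [-0.9991, -0.0163, -0.0382, 0.0049], [-0.0403, 0.1568, 0.9868, 1.0945], [0.0, 0.0, 0.0, 1.0]] ['camera_matrix', 'extrinsics']
knob_a [([216.0, 310.0], 0.79), ([302.0, 266.0], 0.77), ([279.0, 389.0], 0.72), ([307.0, 353.0], 0.53), ([218.0, 355.0], 0.47)]
nut_a [([299.0, 397.0], 0.9), ([296.0, 326.0], 0.85), ([223.0, 330.0], 0.81), ([221.0, 286.0], 0.79), ([280.0, 251.0], 0.67), ([229.0, 244.0], 0.66)]
board []
strip [([190.0, 284.0], 0.63)]
scene [[425.2, 0.0, 278.8], [0.0, 425.2, 218.0], [0.0, 0.0, 1.0]] [[-0.6919, -0.4141, 0.5914, 1.1812], [0.7218, -0.4143, 0.5544, 0.6382], [0.0155, 0.8105, 0.5856, 0.7175], [0.0, 0.0, 0.0, 1.0]] ['camera_matrix', 'extrinsics']
knob_a [([230.0, 291.0], 0.84), ([194.0, 228.0], 0.77), ([172.0, 253.0], 0.62), ([210.0, 259.0], 0.47), ([170.0, 290.0], 0.46), ([200.0, 340.0], 0.42)]
nut_a [([252.0, 314.0], 0.93), ([195.0, 293.0], 0.78), ([217.0, 248.0], 0.73), ([232.0, 279.0], 0.72), ([171.0, 262.0], 0.69), ([229.0, 339.0], 0.63)]
board [([247.0, 268.0], 0.88)]
strip [([253.0, 254.0], 0.98)]
{'clock': 0.5, 'joints': array([ 1.14529658e+00,  9.11361949e-02,  1.23068968e+00, -5.85119223e-06,
        1.81982347e+00, -5.66946881e-02]), 'qvel': array([-0.00072713, -0.00062083, -0.00063154, -0.00294318, -0.0003926 ,
       -0.00079554]), 'effort': array([-9.32246949e-04, -4.45663404e+01, -4.06095207e+01,  6.96873805e-02,
        1.98245281e-02, -9.23529797e-06]), 'position': array([0.21630568, 0.55966497, 0.22261536]), 'orientation': array([-5.76040750e-01, -3.08832171e+00,  8.86114426e-05]), 'wrist_force': array([ 0.31509816, -0.00718   , -0.34580314]), 'torque': array([-0.02771451, -0.0173143 ,  0.01444996]), 'grip_force': 0.0, 'grip_width': 0.999171735437176}
```

View pics/top.png

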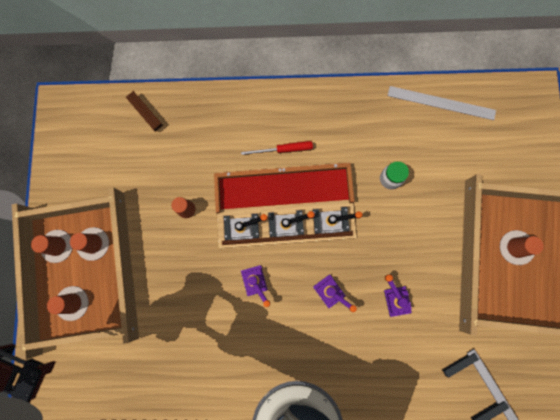

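View pics/scene.png

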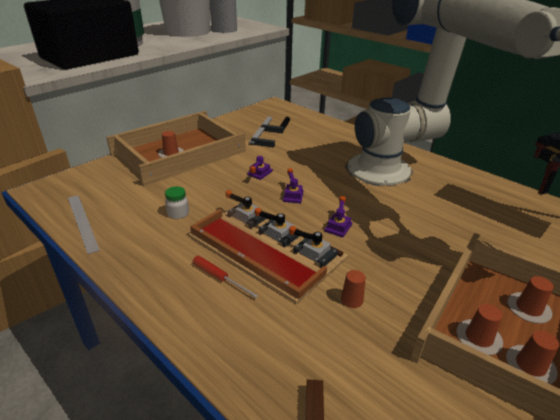

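Lookalikes (top view): the steel blocks are at about (242,228), (222,288) and (218,333) in the board's slots. The purple ones at (281,254), (290,331) and (298,398) stand off the board. By the description I want the three steel ones on the board. Next is a wrist close-up above them.

```bash
cat > h.py <<'E'
from cell import *
import cv2,numpy as np
from scipy.spatial.transform import Rotation as Ro
def rot(a): # tool down, tool x at world angle a
    c,s=np.cos(a),np.sin(a); return Ro.from_matrix([[c,s,0],[s,-c,0],[0,0,-1]]).as_rotvec()
def px2w(cam,rc,z,info=None):
    i=info or camera_info(cam);K=i["camera_matrix"];E=np.array(i["extrinsics"])
    u,v=(rc[1]-K[0][2])/K[0][0],(rc[0]-K[1][2])/K[1][1]
    if cam=="wrist":
        r=np.hypot(u,v)+1e-12; d=np.array([u/r*np.sin(r),-v/r*np.sin(r),-np.cos(r)])
    else: d=np.array([u,-v,-1.])
    d=E[:3,:3]@d;o=E[:3,3]; return (o+d*(z-o[2])/d[2])[:2]
E
python3 - <<'E'
from h import *
n=[px2w("top",p,.012) for p in((229,244),(221,286),(223,330))];print(np.round(n,3))
print(np.round([px2w("scene",p,.012) for p in((252,314),(232,279),(217,248))],3),px2w("top",(190,284),.012),px2w("scene",(253,254),.012))
c=np.mean(n,0)
ctrl.goto([c[0]-.05,c[1],.30],rot(np.pi))
inf=camera_info("wrist");w=read_camera("wrist");cv2.imwrite("pics/w1.png",w[:,:,::-1])
print(np.round(inf["extrinsics"],3).tolist(),inf["camera_matrix"])
for l,z in(("nut_a",.012),("knob_a",.063),("strip",.012),("board",0)):
    for d in nets.pinpoint("wrist",l): print(l,np.round(d["position"],1),round(d["p"],2),np.round(px2w("wrist",d["position"],z,inf),4))
o=monitor.observe();print(o["clock"],o["position"],o["joints"],o["wrist_force"])
E
```

```text
[[ 0.508  0.136]
 [ 0.529  0.023]
 [ 0.521 -0.096]]
[[ 0.512  0.137]
 [ 0.515  0.015]
 [ 0.527 -0.095]] [0.61424707 0.02682436] [0.62283498 0.03074778]
[[-0.001, -0.97, -0.244, 0.402], [1.0, -0.001, -0.001, 0.022], [0.001, -0.244, 0.97, 0.462], [0.0, 0.0, 0.0, 1.0]] [[325.1922621    0.         280.21611012]
 [  0.         325.1922621  214.8200176 ]
 [  0.           0.           1.        ]]
nut_a [86.4 96.4] 0.91 [ 0.314  -0.2575]
nut_a [217.3 282.7] 0.87 [0.519  0.0263]
nut_a [111.4 342.8] 0.85 [0.3681 0.1089]
nut_a [219.5 196.3] 0.78 [ 0.5226 -0.1001]
nut_a [ 94.  201.2] 0.69 [ 0.3425 -0.0872]
nut_a [236.5 320.1] 0.66 [0.548 0.081]
nut_a [209.8 365.5] 0.61 [0.5077 0.1467]
nut_a [237.7 147.7] 0.56 [ 0.552  -0.1815]
knob_a [123.3  96.4] 0.9 [ 0.3752 -0.2261]
knob_a [239.1 145.9] 0.75 [ 0.5371 -0.1615]
knob_a [ 60.4 154.2] 0.73 [ 0.2997 -0.1383]
knob_a [ 61.6 321. ] 0.61 [0.31  0.072]
knob_a [237.6 320.1] 0.57 [0.5329 0.0744]
strip [279.1 284.3] 0.57 [0.6162 0.029 ]
board [250.9 279. ] 0.65 [0.5747 0.0209]
board [210.4 360.8] 0.25 [0.5115 0.1428]
2.9 [0.46940677 0.02152971 0.29987995] [-2.66159890e-02 -2.25330501e-01  1.39503311e+00  4.45870501e-05
  1.97214653e+00 -1.59823128e+00] [-0.0711441   0.45287158 -0.61160743]
```

View pics/w1.png

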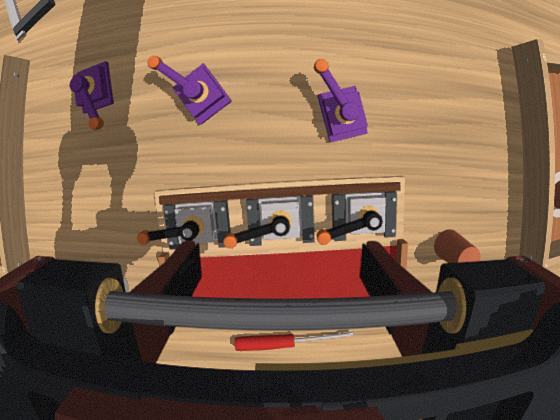

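The wrist view shows three steel blocks in the slots. Hubs are at (row,col) about (231,190), (227,281) and (221,374), with knobs at (238,143), (242,230) and (238,324). The purple lookalikes are all off the board. I'll turn the hub and board-edge pixels into the board pose.

```bash
python3 - <<'E'
from h import *
inf=camera_info("wrist");w=read_camera("wrist")
P=lambda r,z:px2w("wrist",r,z,inf)
hub=np.array([P(p,.073) for p in((221.5,373.5),(227,281),(231.5,190))]);print("hub",np.round(hub,4))
kn=np.array([P(p,.066) for p in((238,324),(242,230),(238,143))]);print("knob",np.round(kn,4),np.degrees(np.arctan2(*(kn-hub).T[::-1])),np.linalg.norm(kn-hub,axis=1))
print("corners",np.round([P((178,404),.012),P((191,155),.012)],4))
# orange centroid refine in crop
h=cv2.cvtColor(w,cv2.COLOR_RGB2HSV)
m=((h[...,0]<14)&(h[...,1]>180)&(h[...,2]>130)).astype(np.uint8);m[260:]=0
n,_,s,c=cv2.connectedComponentsWithStats(m)
print([(np.round(c[i],1).tolist(),s[i,4]) for i in range(1,n) if s[i,4]>25])
cr=w[165:275,130:420];cv2.imwrite("pics/crop.png",cv2.resize(cr,None,fx=2.7,fy=2.7,interpolation=cv2.INTER_CUBIC)[:,:,::-1])
E
```

```text
hub [[ 0.5087  0.1414]
 [ 0.5157  0.0234]
 [ 0.5222 -0.0933]]
knob [[ 0.5325  0.0789]
 [ 0.5382 -0.0425]
 [ 0.5346 -0.1645]] [-69.12041554 -71.16947448 -80.16514596] [0.06688745 0.06971448 0.07230969]
corners [[ 0.4597  0.2035]
 [ 0.4794 -0.1622]]
[([153.5, 61.4], np.int32(107)), ([320.8, 65.5], np.int32(96)), ([323.8, 237.7], np.int32(117)), ([230.1, 241.1], np.int32(123)), ([300.6, 255.9], np.int32(969))]
```

View pics/crop.png

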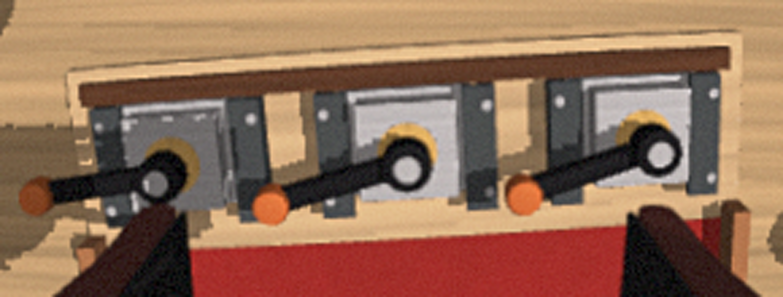

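```bash
cat >> h.py <<'E'
YAW=np.radians(3.2); O=np.array([.5165,.0234])
u=lambda a:np.array([np.cos(a),np.sin(a)])
hubpos=lambda k:O+k*.12*u(YAW+np.pi/2)
def pose(k,th,back,z,r=.045):
    phi=YAW-np.radians(73)-th
    return [*(hubpos(k)+r*u(phi)+(.016+back)*u(phi+np.pi/2)),z],rot(phi-np.pi/2)
def tryscrew(k,th0,f=5):
    ctrl.goto(*pose(k,th0,.009,.12)); p,q=pose(k,th0,.009,.049)
    if ctrl.movel(p,q,.15,f_stop=8): print("descent hit");return
    th=th0-.05; N=[]
    while th<1.86:
        p,q=pose(k,th,0,.049)
        if ctrl.movel(p,q,.05,f_stop=f): break
        N.append(np.round(monitor.observe()["wrist_force"][:2],1).tolist()); th+=.12
    o=monitor.observe()
    a=np.array(o["position"][:2])-hubpos(k)
    print(k,"end th",round(th,2),o["wrist_force"].round(1),"clock",o["clock"],N)
    t=th-.1
    p,q=pose(k,t,.008,.049);ctrl.movel(p,q,.08)
    p,q=pose(k,t,.008,.12);ctrl.movel(p,q,.2)
E
python3 - <<'E'
from h import *
move_gripper(0.0)
tryscrew(0,0.02)
inf=camera_info("wrist");w=read_camera("wrist");cv2.imwrite("pics/w2.png",w[:,:,::-1])
E
```

```text
0 end th 1.77 [ 2.  -2.4  1.6] clock 9.9667 [[0.4, -0.1], [0.4, -1.3], [0.8, -0.3], [1.0, 0.2], [1.2, 0.2], [-0.0, -0.6], [-0.1, -0.6], [-0.1, 0.1], [0.2, 0.1], [-0.8, -0.6], [0.5, 0.7], [0.5, -0.0], [-1.0, -0.1], [-0.5, 0.8], [-0.0, 0.9]]
```

View pics/w2.png

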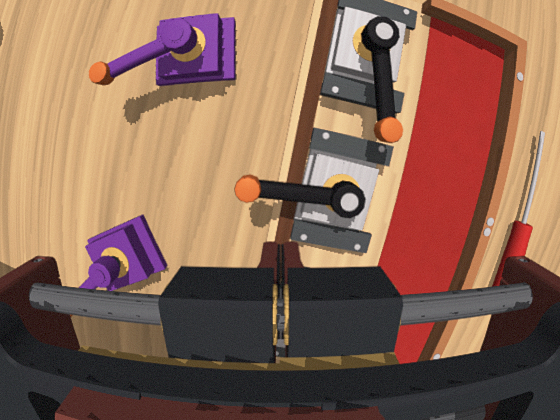

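The middle screw (hub at about (200,348)) swung fully round, and its lever now points to the near edge (knob at about (188,247)). It's sound. I'll try the other two.

```bash
python3 - <<'E'
from h import *
tryscrew(1,0.0)
tryscrew(-1,0.17)
p=hubpos(0)
ctrl.goto([p[0]-.07,p[1],.30],rot(np.pi+YAW))
w=read_camera("wrist");cv2.imwrite("pics/w3.png",w[:,:,::-1]);print(monitor.observe()["clock"])
E
```

```text
1 end th 0.67 [ 5.6 -0.9 -1.5] clock 14.5667 [[0.5, 0.1], [0.4, 0.7], [1.9, 0.5], [2.0, -0.4], [2.1, -1.5], [4.8, -0.6]]
-1 end th 1.8 [ 2.6 -3.2  0.4] clock 20.8417 [[0.8, 0.0], [0.3, -0.1], [1.1, -0.2], [-1.1, -0.0], [-0.1, 0.1], [0.3, 0.1], [-0.3, -0.0], [-0.7, 0.2], [-0.3, -0.4], [0.3, 0.2], [-0.1, -0.0], [0.5, 0.6], [-0.1, 0.0], [1.1, -0.5]]
22.7167
```

View pics/w3.png

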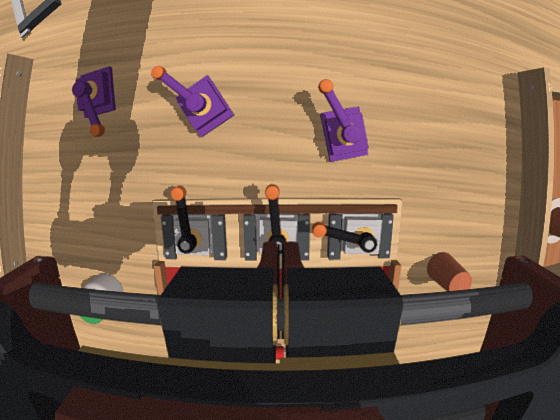

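The +y block (hub at about (242,368)) jammed at about 0.55 rad. The other two levers, with knobs at (193,179) and (191,272), are fully round. I'll push the +y block onto the strip.

```bash
python3 - <<'E'
from h import *
move_gripper(0.12); print(monitor.observe()["grip_width"])
q=rot(np.pi+YAW); P=lambda bx,z:[*(hubpos(1)+(bx+.057)*u(YAW)),z]
ctrl.goto(P(-.100,.12),q)
if ctrl.movel(P(-.100,.027),q,.12,f_stop=8): print("hit down")
else:
    print(ctrl.movel(P(.008,.027),q,.05,f_stop=15),monitor.observe()["wrist_force"].round(1))
    ctrl.movel(P(-.006,.027),q,.08)
    ctrl.movel(P(-.006,.13),q,.2)
    ctrl.goto([hubpos(0)[0]-.14,hubpos(0)[1],.30],q)
    w=read_camera("wrist");s=read_camera("scene")
    cv2.imwrite("pics/w4.png",w[:,:,::-1]);cv2.imwrite("pics/s4.png",cv2.resize(s[130:330,150:430],None,fx=2.7,fy=2.7,interpolation=cv2.INTER_CUBIC)[:,:,::-1])
print(monitor.observe()["clock"])
E
```

```text
0.12032333551752517
False [-8.9 -1.2  6.3]
29.3917
```

View pics/w4.png

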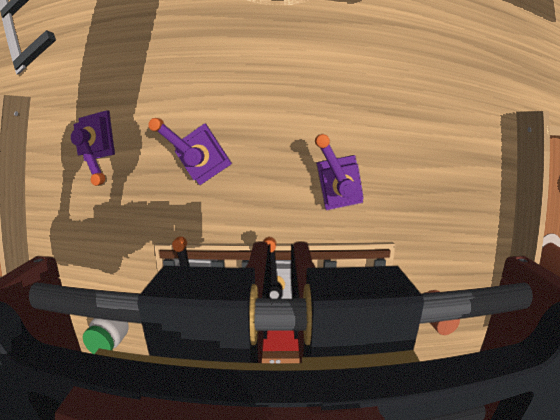

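View pics/s4.png

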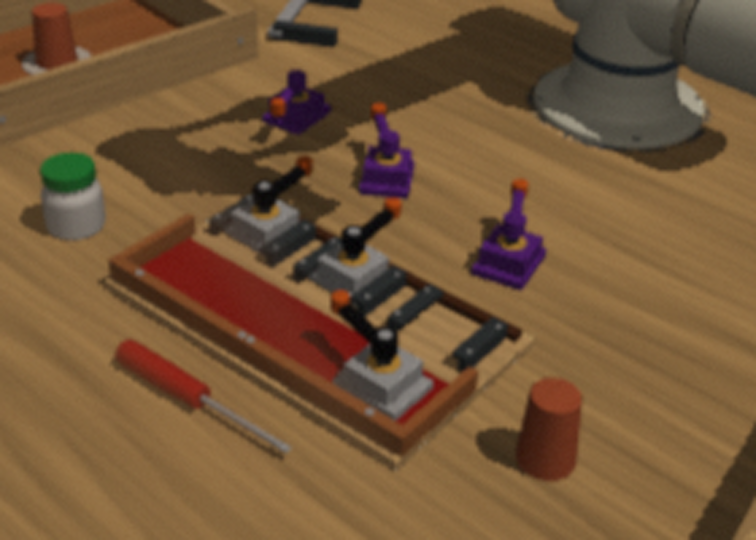

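The scene crop shows the block inside the strip's walls and everything else undisturbed. I'll check its position along board x using the top view.

```bash
python3 - <<'E'
from h import *
t=read_camera("top");cv2.imwrite("pics/t5.png",cv2.resize(t[150:255,205:365],None,fx=5,fy=5,interpolation=cv2.INTER_CUBIC)[:,:,::-1])
R=np.array([u(YAW),u(YAW+np.pi/2)]);o=hubpos(0)-.0*u(YAW)
for c in("top","scene"):
    if c=="scene": read_camera(c)
    for d in nets.pinpoint(c,"nut_a"):
        print(c,np.round(d["position"],1),round(d["p"],2),np.round(R@(px2w(c,d["position"],.012)-o)+[-.057,0],3))
E
```

```text
top [220.  284.5] 0.88 [-0.042  0.002]
top [299.4 400.4] 0.81 [-0.271 -0.283]
top [291.  328.1] 0.7 [-0.238 -0.099]
top [194.5 237.6] 0.63 [0.038 0.126]
top [223.  329.7] 0.61 [-0.059 -0.118]
scene [172.8 262. ] 0.92 [-0.265 -0.259]
scene [270.5 289.1] 0.79 [0.04  0.109]
scene [193.2 291.4] 0.65 [-0.233 -0.106]
scene [229. 340.] 0.64 [-0.181  0.108]
scene [215.8 245.6] 0.62 [-0.053 -0.128]
```

View pics/t5.png

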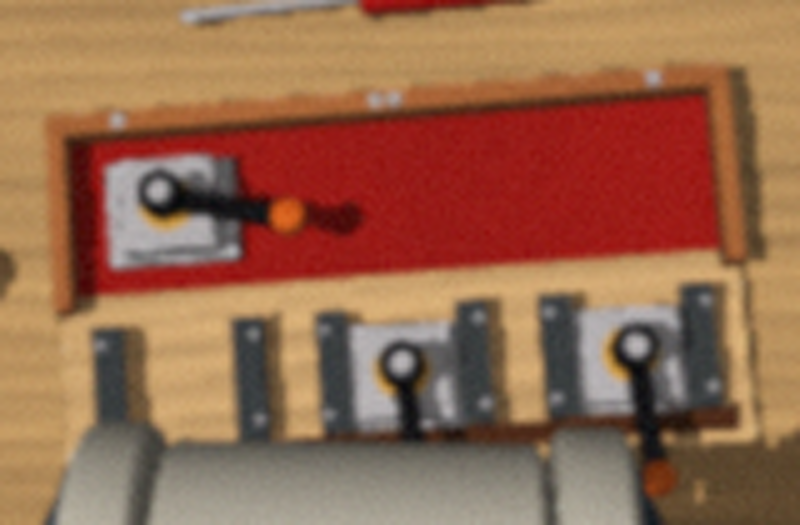

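The block stands wholly on the red, at about board x +40 mm, with red visible on every side of its foot. Both sound blocks are still in their slots with their levers round, so I'll hand the job in.

```bash
python3 -c "
from h import *
print(ctrl.close_job())"
```

```text
the job is handed in; nothing more can be done
None
```

I tried all three screws: the +y one jammed, and its block now stands wholly on the red strip. The other two are sound, still in their slots with levers swung fully round, and the job was handed in after about 30 s of the 61 s.

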